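# Slide the lidded pot into its travelling place on the trolley

## Task

Get the trolley ready to be wheeled off: push the round lidded enamel pot along the top until it stands against the far rail and also up against the square steel container, touching both. Push it gently with the fingers on the side of the pot, not on its lid; do not pinch, lift or tip it, and keep its lid on. Leave the cup, the scoop and the two wooden spoons where they lie.

Things in the scene. Friction and masses are not known exactly. Their poses are not given: they have to be found in the camera images.
- trolley: Steel trolley, fixed, perhaps a little turned. Origin: centre of its flat top surface; x across the top away from the robot, y along it to the robot's left, z up. Top 460 mm (x) by 800 mm (y). Upright rails 40 mm high, 8 mm thick, on the far side (inner face at x = +222 mm) and both ends (inner faces at y = +-392 mm); none on the robot's side. The tilt-out bin is below.
- container: Square steel food container with a flat lid and wire grip: the stop for the pot. Fixed: hooked over the far rail, standing on the trolley top near one end of that rail, left or right, its back against the rail. 162 mm along the rail (y), 176 mm deep (x), 101 mm high, grip to 116 mm. Origin: centre of its underside; axes parallel to the trolley's.
- canister: Round steel canister with a knobbed lid, 172 mm across, 102 mm high, knob to 124 mm. Fixed: hooked over the far rail at the other end of the rail. Not the place for the pot. Origin: centre of its underside.
- pot: Round straight-sided white enamel pot with dark edges and no side handles, loose, 0.5 to 1 kg. 150 mm in diameter, 85 mm high to its rim. Starts between the two containers, away from the rail. Origin: centre of its underside; z up; its own yaw is arbitrary.
- lid: The pot's loose enamel lid, lying in the pot's rim: 149 mm across, about 150 g, with a central knob 30 mm across whose top is 31 mm above the rim. Origin: on the lid's axis at the height of the pot's rim (85 mm above the pot's origin when it is on).
- cup: White ceramic mug standing on the trolley top near one end, on the robot's side, 80 mm across, 85 mm high, with a handle at its own +y. Origin: centre of its underside. Leave alone.
- scoop: Yellow plastic scoop lying near the other end, about 210 mm long, 70 mm wide, 46 mm high; handle to its own -x. Origin: under it, 27 mm forward of the scoop's back wall. Leave alone.
- spoon_long: Wooden spoon 250 mm long lying beside the pot (left or right), roughly square to the far rail, handle to its own -x, towards the robot. 44 mm wide and 12 mm thick at most. Origin: underside, middle of its length. Leave alone.
- spoon_short: Wooden spoon 210 mm long lying on the other side of the pot in the same way. 44 mm wide and 12 mm thick at most. Origin: underside, middle of its length. Leave alone.

How it is judged (in metres and radians):
At the end, for the whole second after the job is handed in: The pot stands upright and at rest on the trolley top, within 6 mm of the far rail and within 6 mm of the side of the square container, with its lid on (x of pot in the frame of trolley above 0.141 m and y of pot in the frame of container between -0.162 and 0.162 m and z of pot in the frame of trolley below 0.004 m and angle between pot's own z axis and vertical below 0.05 rad and linear speed of pot below 0.01 m/s and z of lid in the frame of pot below 0.09 m and distance between lid and pot below 0.092 m and angle between lid's own z axis and vertical below 0.15 rad); the robot touches nothing.
It fails at once if the pot is lifted off the trolley top by more than 10 mm or tipped by more than 12 degrees (z of pot in the frame of trolley above 0.01 m or angle between pot's own z axis and vertical above 0.21 rad).
It fails at once if the lid comes off its seat in the pot (not (z of lid in the frame of pot below 0.093 m and distance between lid and pot below 0.095 m)).
It fails at once if the fingers press on the lid (over 3 N) (contact force between the fingers and lid above 3 N).
It fails at once if the pot is knocked along faster than 0.45 m/s (linear speed of pot above 0.45 m/s).
It fails at once if the cup, the scoop or a spoon is moved by more than 20 mm or the cup is tipped over (distance of any of cup, scoop, spoon_long, spoon_short from where it was at the start of the episode above 0.02 m or angle between cup's own z axis and vertical above 0.3 rad).
It also fails if it takes over 51 s, if anything falls off the work surface, if the arm or the gripper's body presses on something with over 40 N, if the wrist force passes 120 N, or if a joint passes its speed limit or range.

## Robot

A 6-joint arm with a two-finger parallel gripper is mounted at the origin on the work surface. World frame = base frame: x ahead of the robot, y to its left, z up, the work surface at z = 0. Lengths are in mm, angles in degrees, forces in N, time in s.
With the tool pointing down it reaches from about 300 to 850 mm from the base axis. Payload 4.2 kg.
Tool frame: the origin (TCP) lies on the centre line of the jaws, within the pads' length; the fingertips stand 14 mm ahead of it and the grasp point (between the pads) lies 5 mm behind it (env.finger_overhang is the z of the fingertips in the tool frame, in mm); z points along the fingers, y is the line along which they close (so a half turn about z gives the same grasp; the last joint's range is limited). The gripper opens to 91 mm and grips with 3 to 60 N. Pads are 32 mm wide; open, the fingers measure 118 mm over their backs; the gripper's body (76 mm by 178 mm) begins 60 mm behind the grasp point.
Start: joints at [64.229, 18.312, 89.639, -0, 72.044, -1.146], TCP at [239.6, 522.718, 227.976] pointing down, gripper open.
Joint ranges: [-177.97, 177.97], [-48.28, 115.42], [12.27, 149.76], [-77.06, 257.06], [2.81, 150.46], [-146.56, 146.56]. Speed limits (degrees/s): [147.25, 147.25, 180, 180, 180, 180].

## Interface

Orientations are given as [roll, pitch, yaw] about the fixed x, y, z axes, in that order (R = Rz(yaw) Ry(pitch) Rx(roll)).
In Python, from workcell import sensors, viewer, env gives the robot as it stands. The module is installed in compiled form; this text tells all that it offers.
- The arm moves only by the tool step_arm, never from a script. Its argument "plan" is one flat list of numbers, 6 for each row, row after row: the shift along the tool's x, y, z in cm, then the turn, a rotation vector about the tool's x, y, z in rad. In form: [x, y, z, wx, wy, wz, x, y, z, wx, wy, wz, ...]. A call has 1 to 5 rows; each row shifts and turns the commanded pose from where the row before left it, along the tool's axes as they then stand; what a row does not reach is not made up. A row lasts 1/12 s, in which the tool goes at most 41.7 mm and 7.16 degrees, less where a joint would pass 70% of its speed; a pose out of reach is approached as far as the arm can. A call is refused whole if a number of a shift passes 4.17 or a number of a turn 0.125, either way. A call with a gripper value outside its range is refused whole. "hand" is the finger opening in cm, from 0 to 9.12, set as the call begins (left out, the last holds). The fingers move at their own pace and stop on an object; "newtons" is the grip in N (left out, the last holds). Time passes only in rows, so rows that do not move let the fingers close. It gives the time, the measured TCP pose, the force, the opening and the grip force at its end, in the units of the state.
- sensors.state(): the state, without advancing time (a new reading comes with each control period).
- viewer.grab_frame(name): name is "scene" or "side" or "wrist"; returns a dict with "img" (384x512x3 uint8, red, green, blue), "fx", "fy", "cx", "cy" (pixels), "position" and "attitude" of the camera in the world. Camera axes: x right, y down, z forward; pixel columns grow to the right and rows downward; lengths in mm; the calibration is good to about 2 mm. A picture is of the moment at which its call begins. There is no depth.
- env.job_done(): hands the job in; it is judged then, once.
Trained networks look in a picture, given as the dict that the camera call returned (one of the last four; its "shot" number tells which), for a name from the list of things; names that differ only in an ending like _2 or _b are one class to them, and where a whole thing is asked for, a point or a joint stands for the part that bears it (a point fixed in the world has none). Each returns a list of dicts, best first, with "score" (0 to 1); they miss things now and then, are a little off and sometimes report something else, mostly with a low value. They report only what shows in the picture. A call takes as long as a camera call.
- viewer.boxes_of(name, picture): "location" ([column, row] in pixels, amid what is visible of it).
- viewer.pinpoint(name, picture): "location" ([column, row] in pixels: a listed point, or the origin of a listed thing).
The state is a dict: "time_s": time; "qpos": joint angles; "qvel": joint speeds; "effort": joint torques, N m; "ee_pos": TCP position; "ee_rot": TCP orientation; "force": force on the tool from outside, world axes, zero at the start; "torque": the same for the moment, N m; "gripper_width": finger opening in mm; "gripper_force": force on a finger pad.
Only numpy, scipy, OpenCV 4.12 (cv2) and the standard library are available. Lean on these libraries where they do the work, as an engineer would, in place of code of your own. Each camera call takes 0.05 s, during which the arm holds its last target. There are 200 camera calls.

## Working session

There is one attempt and no reset: what is moved stays moved. The work goes in short steps, Python scripts to look and compute and a tool call to move; the robot and the scene stay as the last step left them, time stands still between calls to the robot, and variables do not carry over. Pictures are saved under pics/ and viewed, at most 10 in all, crops included, and the job is handed in when it is done.

Besides the shell and the picture viewer there is one more tool, called after "Call:" as name(argument=value, ...) on one line, values as JSON. step_arm: Moves the arm, as the interface text tells. Its arguments: {"type":"object","properties":{"plan":{"type":"array","items":{"type":"number"}},"hand":{"type":"number"},"newtons":{"type":"number"}},"required":["plan"]}

```bash
mkdir -p pics
cat > h.py <<'E'
import numpy as np, cv2
from scipy.spatial.transform import Rotation as R
from workcell import sensors, viewer, env
def cam(f):
    a=np.array(f["attitude"],float)
    M=a if a.shape==(3,3) else R.from_euler('xyz',a,degrees=True).as_matrix()
    return M,np.array(f["position"],float)
def ray(f,uv):
    M,p=cam(f); d=M@np.array([(uv[0]-f["cx"])/f["fx"],(uv[1]-f["cy"])/f["fy"],1.]); return p,d
def atz(f,uv,z):
    p,d=ray(f,uv); return p+d*(z-p[2])/d[2]
def proj(f,P):
    M,p=cam(f); c=M.T@(np.array(P,float)-p); return np.array([f["fx"]*c[0]/c[2]+f["cx"],f["fy"]*c[1]/c[2]+f["cy"]])
def tri(obs):
    A=np.zeros((3,3));b=np.zeros(3)
    for f,uv in obs:
        p,d=ray(f,uv);d=d/np.linalg.norm(d);Q=np.eye(3)-np.outer(d,d);A+=Q;b+=Q@p
    return np.linalg.solve(A,b)
E
python3 - <<'E'
from h import *
fs={n:viewer.grab_frame(n) for n in("scene","side")}
print({k:v for k,v in sensors.state().items()})
for n,f in fs.items():
    print(n,f["position"],f["attitude"],f["fx"])
    cv2.imwrite(f"pics/{n}0.png",cv2.cvtColor(f["img"],cv2.COLOR_RGB2BGR))
for k in "trolley container canister pot lid cup scoop spoon_long spoon_short".split():
    o=[]
    for n,f in fs.items():
        r=viewer.pinpoint(k,f)[:2]
        print(k,n,[(np.round(x["location"]).tolist(),round(x["score"],2)) for x in r])
        if r:o.append((f,r[0]["location"]))
    if len(o)==2: print("   ",tri(o).round(1))
E
```

```text
{'time_s': 0.1, 'qpos': array([ 6.42260672e+01,  1.83464041e+01,  8.96991059e+01, -1.08846962e-03,
        7.20424984e+01, -1.14959274e+00]), 'qvel': array([ 0.01536927, -0.00688668, -0.29034251, -0.06059804,  0.00414988,
       -0.06853389]), 'effort': array([ 6.25645280e-04, -4.13333058e+01, -2.32509398e+01,  7.27679813e-02,
        4.22381738e-02, -6.68373082e-05]), 'ee_pos': array([239.43833347, 522.31186849, 227.22220696]), 'ee_rot': array([-1.79911989e+02, -7.30976937e-04,  1.55375996e+02]), 'force': array([-0.46815178, -0.14966425, -0.24154216]), 'torque': array([0.02087219, 0.0344247 , 0.03028738]), 'gripper_force': 0.0, 'gripper_width': 91.24190349490264}
scene [1118.09748601  702.20507332  667.0773254 ] [-1.22479182e+02  1.03980253e-01  1.39669793e+02] 427.8095675645673
side [ 160.12081732 -673.20289286  770.88972551] [-132.53791976   -0.70245626  -25.64135055] 464.5552438047532
trolley scene [([379.0, 246.0], 0.4)]
trolley side []
container scene [([316.0, 291.0], 0.77)]
container side [([245.0, 141.0], 0.87)]
    [6.036e+02 2.992e+02 4.000e-01]
canister scene [([157.0, 183.0], 0.73)]
canister side [([394.0, 292.0], 0.79)]
    [ 652.  -295.     5.5]
pot scene [([273.0, 220.0], 0.84)]
pot side [([251.0, 205.0], 0.95)]
    [507.4  56.5   0.7]
lid scene [([269.0, 190.0], 0.79)]
lid side [([251.0, 183.0], 0.9)]
    [502.6  40.2  83.2]
cup scene [([208.0, 160.0], 0.76)]
cup side [([309.0, 346.0], 0.98)]
    [ 446.5 -321.4   -4.1]
scoop scene [([380.0, 247.0], 0.61)]
scoop side [([172.0, 162.0], 0.65)]
    [385.9 298.1  -1.5]
spoon_long scene [([235.0, 170.0], 0.88)]
spoon_long side [([269.0, 299.0], 0.97), ([193.0, 195.0], 0.39)]
    [ 425.2 -204.6    2.8]
spoon_short scene [([334.0, 222.0], 0.48)]
spoon_short side [([193.0, 193.0], 0.98)]
    [395.3 162.   -4.2]
```

View pics/scene0.png

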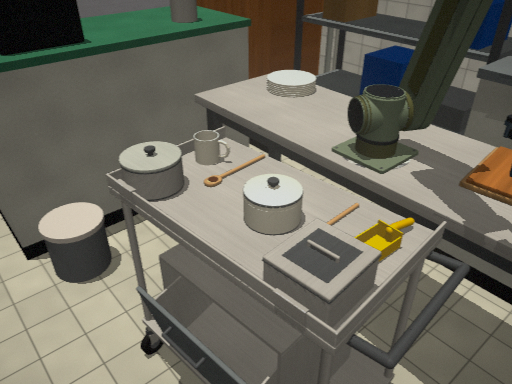

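View pics/side0.png

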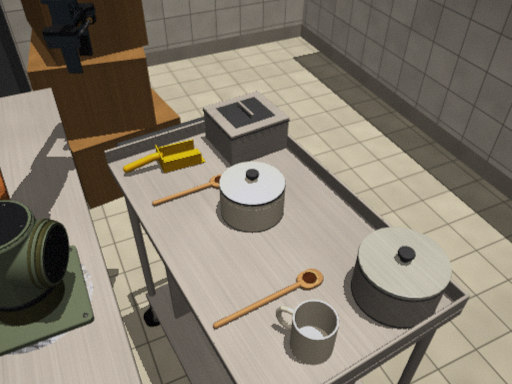

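```bash
cat > m.py <<'E'
from h import *
from scipy.optimize import least_squares
fs={n:viewer.grab_frame(n) for n in("scene","side")}
best={}
for k in("pot","lid"):
    for n,f in fs.items():
        r=viewer.pinpoint(k,f)
        if r: best[k,n]=r[0]["location"]
Z=dict(pot=0,lid=85)
g=lambda q:np.concatenate([proj(fs[n],[q[0],q[1],Z[k]])-uv for (k,n),uv in best.items()])
s=least_squares(g,[505,48],loss="soft_l1");print("pot",s.x.round(1),g(s.x).round(1))
th=np.radians(4.6);Rz=np.array([[np.cos(th),-np.sin(th)],[np.sin(th),np.cos(th)]])
c=np.array([603.6,299.2]); k0=np.array([652,-295.])
out=[]
for n,f in fs.items():
    im=cv2.cvtColor(f["img"],cv2.COLOR_RGB2BGR)
    im=cv2.resize(im,None,fx=1.5,fy=1.5)
    def poly(P,col): cv2.polylines(im,[np.array([(proj(f,p)+.5)*1.5 for p in P]).round().astype(np.int32)],True,col,1)
    a=np.linspace(0,2*np.pi,40)
    for z in(0,85): poly([[s.x[0]+75*np.cos(t),s.x[1]+75*np.sin(t),z] for t in a],(0,0,255))
    for z in(0,102): poly([[k0[0]+86*np.cos(t),k0[1]+86*np.sin(t),z] for t in a],(255,0,255))
    for z in(0,101): poly([[*(c+Rz@np.array(v)),z] for v in((88,81),(-88,81),(-88,-81),(88,-81))],(0,255,0))
    o=c-Rz@np.array([134,300.])   # trolley origin guess
    for z in(0,): poly([[*(o+Rz@np.array(v)),z] for v in((222,392),(-230,392),(-230,-392),(222,-392))],(255,255,0))
    poly([[*(o+Rz@np.array(v)),40] for v in((222,392),(222,-392))],(255,128,0))
    poly([[*(c+Rz@np.array([13,-156])+75*np.array([np.cos(t),np.sin(t)])),0] for t in a],(0,255,255))
    cv2.imwrite(f"pics/{n}1.png",im)
E
python3 m.py
```

```text
pot [501.3  47.6] [-0.8  0.1  0.7 -0.2  3.3 -0.6 -0.2  0. ]
```

View pics/side1.png

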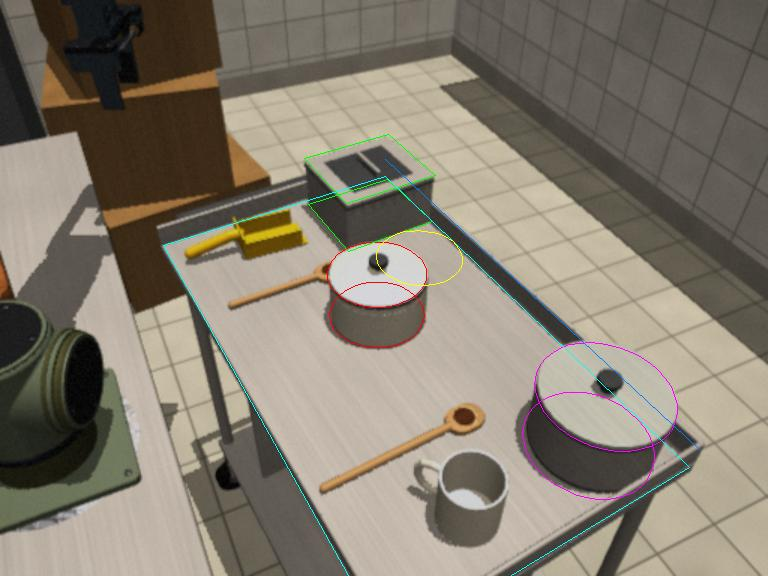

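View pics/scene1.png

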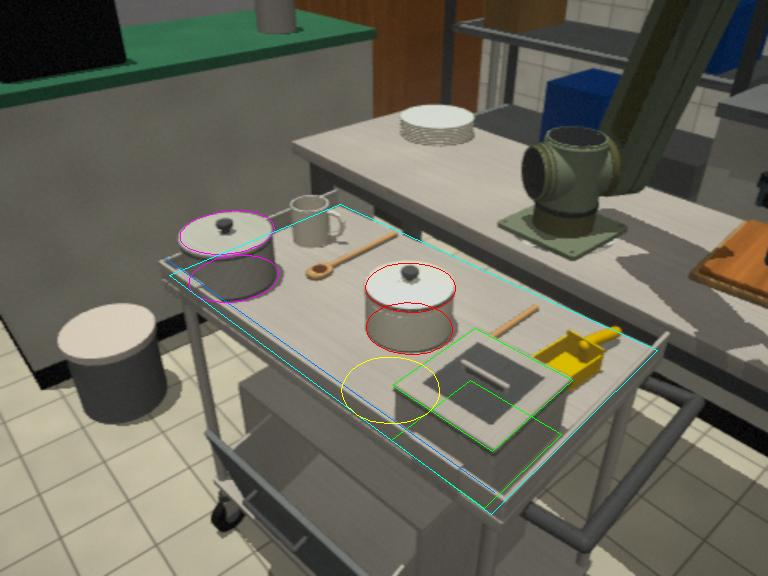

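The overlay shows that the pot fit (red, centre (501, 48)) is right on the pot. The container and far rail also match closely. In the side view at 1.5x, the short spoon head is near (325, 272), left of the pot, so I'll push to the rail first and then along it.

Call:
step_arm(plan=[-2.4,-2.7,0,0,0,0,-2.4,-2.7,0,0,0,0,-2.4,-2.7,0,0,0,0,-2.4,-2.7,0,0,0,0,-2.4,-2.7,0,0,0,0], hand=6)

```text
time_s: 1.72
ee_pos: [292.6, 348.5, 228.0]
ee_rot: [180.0, 0.0, 155.4]
force: [0.8, -0.1, 0.7]
gripper_width: 61.3
gripper_force: 0.0
```

Call:
step_arm(plan=[-2.4,-2.7,0,0,0,0,-2.4,-2.7,0,0,0,0,-2.4,-2.7,0,0,0,0,-2.4,-2.7,0,0,0,0,-2.4,-2.7,0,0,0,0])

```text
time_s: 2.13
ee_pos: [345.4, 175.7, 228.2]
ee_rot: [180.0, 0.0, 155.4]
force: [1.5, 0.1, 0.1]
gripper_width: 60.2
gripper_force: 0.0
```

Call:
step_arm(plan=[-2.4,-2.7,0,0,0,0,-2.4,-2.7,0,0,0,0,-2.4,-2.7,0,0,0,0,-2.2,-2.8,0,0,0,0,0,0,0,0,0,0])

```text
time_s: 2.55
ee_pos: [386.6, 34.1, 228.3]
ee_rot: [-179.9, 0.2, 155.0]
force: [0.5, 1.2, 0.3]
gripper_width: 59.8
gripper_force: 0.0
```

Call:
step_arm(plan=[0,0,0,0,0,-0.102,0,0,0,0,0,-0.102,0,0,0,0,0,-0.102,0,0,0,0,0,-0.102,0,0,0,0,0,-0.102])

```text
time_s: 2.97
ee_pos: [385.2, 39.5, 228.0]
ee_rot: [180.0, 0.0, -175.1]
force: [0.6, 0.2, -0.4]
gripper_width: 60.1
gripper_force: 0.0
```

Call:
step_arm(plan=[0,0,4,0,0,0,0,0,4,0,0,0,0,0,4,0,0,0,0,0,4,0,0,0,0,0,2,0,0,0])

```text
time_s: 3.38
ee_pos: [382.6, 39.4, 44.8]
ee_rot: [180.0, -0.3, -175.4]
force: [-0.5, 0.5, -0.8]
gripper_width: 60.0
gripper_force: 0.0
```

Call:
step_arm(plan=[-0.8,0,0,0,0,0,-0.8,0,0,0,0,0,-0.6,0,0,0,0,0,-0.5,0,0,0,0,0,-0.5,0,0,0,0,0])

```text
time_s: 3.8
ee_pos: [417.7, 41.6, 49.3]
ee_rot: [-180.0, -0.0, -175.4]
force: [-8.0, -1.8, 5.2]
gripper_width: 59.9
gripper_force: 3.9
```

```bash
python3 m.py | head -1
python3 - <<'E'
from h import *
f=viewer.grab_frame("side"); cv2.imwrite("pics/side2.png",cv2.resize(cv2.cvtColor(f["img"],cv2.COLOR_RGB2BGR),None,fx=1.5,fy=1.5)); print(sensors.state()["ee_pos"],sensors.state()["force"])
E
```

```text
pot [501.   45.3] [ 1.  -3.3  0.9  0.6  0.9  4.   0.6 -0. ]
[417.63130638  41.59930082  48.31330613] [-0.33491343 -0.73040575  1.04028067]
```

View pics/side2.png

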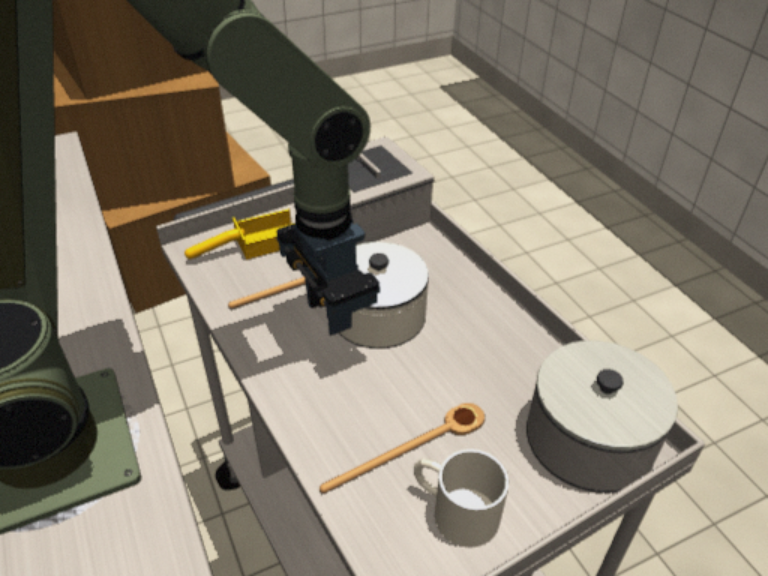

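The picture shows the open fingers cradling the robot side of the pot near (340, 310), below the lid. The force reading confirms contact, so I'm pushing toward the rail.

Call:
step_arm(plan=[-0.5,0,0,0,0,0,-0.7,0,0,0,0,0,-0.8,0,0,0,0,0,-0.8,0,0,0,0,0,-0.8,0,0,0,0,0])

```text
time_s: 4.57
ee_pos: [449.7, 44.4, 47.5]
ee_rot: [180.0, -0.5, -175.4]
force: [-8.7, -0.1, 5.9]
gripper_width: 60.1
gripper_force: 4.7
```

Call:
step_arm(plan=[-0.8,0,0,0,0,0,-0.8,0,0,0,0,0,-0.8,0,0,0,0,0,-0.8,0,0,0,0,0,-0.8,0,0,0,0,0])

```text
time_s: 4.98
ee_pos: [489.6, 47.6, 47.5]
ee_rot: [180.0, -0.5, -175.4]
force: [-8.4, -0.7, 5.6]
gripper_width: 59.8
gripper_force: 4.8
```

Call:
step_arm(plan=[-0.8,0,0,0,0,0,-0.8,0,0,0,0,0,-0.7,0,0,0,0,0,-0.6,0,0,0,0,0,-0.4,0,0,0,0,0])

```text
time_s: 5.4
ee_pos: [523.4, 50.3, 47.5]
ee_rot: [180.0, -0.4, -175.4]
force: [-7.4, -1.0, 5.7]
gripper_width: 59.8
gripper_force: 4.5
```

Call:
step_arm(plan=[-0.5,0,0,0,0,0,-0.6,0,0,0,0,0,-0.5,0,0,0,0,0,-0.4,0,0,0,0,0,-0.3,0,0,0,0,0])

```text
time_s: 5.82
ee_pos: [545.9, 52.1, 47.5]
ee_rot: [180.0, -0.4, -175.4]
force: [-7.9, 0.4, 5.9]
gripper_width: 60.0
gripper_force: 4.7
```

Call:
step_arm(plan=[-0.2,0,0,0,0,0,-0.2,0,0,0,0,0,-0.2,0,0,0,0,0])

```text
time_s: 6.07
ee_pos: [551.4, 52.6, 47.5]
ee_rot: [180.0, -0.5, -175.4]
force: [-8.1, -0.1, 4.7]
gripper_width: 60.1
gripper_force: 4.6
```

Call:
step_arm(plan=[-0.2,0,0,0,0,0,-0.2,0,0,0,0,0])

```text
time_s: 6.23
ee_pos: [553.1, 52.7, 47.4]
ee_rot: [180.0, -0.7, -175.4]
force: [-17.2, -2.1, 13.6]
gripper_width: 59.9
gripper_force: 8.7
```

Call:
step_arm(plan=[-0.2,0,0,0,0,0,-0.2,0,0,0,0,0])

```text
time_s: 6.4
ee_pos: [553.1, 52.7, 47.3]
ee_rot: [180.0, -1.3, -175.4]
force: [-24.4, -2.2, 18.5]
gripper_width: 59.8
gripper_force: 13.4
```

Call:
step_arm(plan=[1,0,0,0,0,0,2,0,0,0,0,0,2,0,-2,0,0,0,0,0,-4,0,0,0,0,0,-4,0,0,0])

```text
time_s: 6.82
ee_pos: [510.8, 49.3, 147.8]
ee_rot: [180.0, -0.2, -175.4]
force: [1.5, -0.2, 0.7]
gripper_width: 60.0
gripper_force: 0.0
```

Call:
step_arm(plan=[0,0,-1,0,0,0,-2.4,-2.8,0,0,0,0,-2.4,-2.8,0,0,0,0,-2.4,-2.8,0,0,0,0,-2.4,-2.8,0,0,0,0])

```text
time_s: 7.23
ee_pos: [619.1, -55.7, 158.2]
ee_rot: [180.0, 0.1, -175.4]
force: [0.5, 0.4, 1.0]
gripper_width: 60.3
gripper_force: 0.0
```

Call:
step_arm(plan=[0,0,0,0,0,0.12,0,0,0,0,0,0.12,0,0,0,0,0,0.12,0,0,0,0,0,0.12,0,0,0,0,0,0.12])

```text
time_s: 7.65
ee_pos: [618.1, -54.7, 157.5]
ee_rot: [180.0, 0.0, 149.9]
force: [0.4, 0.2, -0.3]
gripper_width: 60.2
gripper_force: 0.0
```

Call:
step_arm(plan=[0,0,0,0,0,0.12,0,0,0,0,0,0.12,0,0,0,0,0,0.12,0,0,0,0,0,0.12,0,0,0,0,0,0.12])

```text
time_s: 8.07
ee_pos: [618.1, -54.6, 157.6]
ee_rot: [180.0, 0.0, 115.5]
force: [-0.6, 0.3, -0.2]
gripper_width: 59.9
gripper_force: 0.0
```

Call:
step_arm(plan=[0,0,0,0,0,0.12,0,0,0,0,0,0.12,0,0,0,0,0,0.12,0,0,0,0,0,0.12,0,0,0,0,0,0.12])

```text
time_s: 8.48
ee_pos: [618.0, -54.6, 157.6]
ee_rot: [180.0, -0.0, 81.1]
force: [-0.7, -0.1, 0.5]
gripper_width: 60.2
gripper_force: 0.0
```

Call:
step_arm(plan=[0,0,0,0,0,0.12,0,0,0,0,0,0,0,0,0,0,0,0])

```text
time_s: 8.73
ee_pos: [617.8, -54.6, 157.7]
ee_rot: [180.0, -0.0, 74.8]
force: [-0.1, 0.9, 0.2]
gripper_width: 60.1
gripper_force: 0.0
```

```bash
python3 m.py | head -1
```

```text
pot [634.9  56.7] [-0.6 -1.2  1.9  0.2  2.9  0.6 -0.4 -0.4]
```

Call:
step_arm(plan=[0,-1.3,0,0,0,0,0,0,4,0,0,0,0,0,4,0,0,0,0,0,2.9,0,0,0,0,0,0,0,0,0])

```text
time_s: 9.45
ee_pos: [600.4, -50.7, 43.1]
ee_rot: [-179.3, 0.1, 74.6]
force: [-0.7, -0.4, -0.3]
gripper_width: 60.0
gripper_force: 0.0
```

Call:
step_arm(plan=[0.8,0,0,0,0,0,0.7,0,0,0,0,0,0.5,0,0,0,0,0,0.4,0,0,0,0,0,0.2,0,0,0,0,0])

```text
time_s: 9.87
ee_pos: [613.2, -25.2, 50.7]
ee_rot: [179.8, -0.1, 74.6]
force: [0.4, -0.3, -0.1]
gripper_width: 59.9
gripper_force: 0.0
```

Call:
step_arm(plan=[0.2,0,0,0,0,0,0.2,0,0,0,0,0])

```text
time_s: 10.03
ee_pos: [613.3, -22.1, 49.6]
ee_rot: [179.9, -0.0, 74.6]
force: [-1.9, -2.8, 1.9]
gripper_width: 60.1
gripper_force: 2.2
```

Call:
step_arm(plan=[0.5,-0.17,0,0,0,0,0.66,-0.23,0,0,0,0,0.66,-0.23,0,0,0,0,0.66,-0.23,0,0,0,0,0.66,-0.23,0,0,0,0])

```text
time_s: 10.45
ee_pos: [611.6, 9.3, 49.6]
ee_rot: [179.8, 0.1, 74.6]
force: [0.7, -5.7, 1.8]
gripper_width: 59.9
gripper_force: 3.0
```

Call:
step_arm(plan=[0.66,-0.23,0,0,0,0,0.66,-0.23,0,0,0,0,0.66,-0.23,0,0,0,0,0.56,-0.2,0,0,0,0,0.47,-0.17,0,0,0,0])

```text
time_s: 10.87
ee_pos: [608.7, 40.8, 49.6]
ee_rot: [179.9, 0.2, 74.6]
force: [-0.9, -7.4, 3.1]
gripper_width: 60.0
gripper_force: 4.0
```

Call:
step_arm(plan=[0.4,-0.13,0,0,0,0,0.4,-0.13,0,0,0,0,0.4,-0.13,0,0,0,0,0.3,-0.1,0,0,0,0,0.3,-0.1,0,0,0,0])

```text
time_s: 11.28
ee_pos: [607.0, 58.8, 49.6]
ee_rot: [-180.0, 0.3, 74.6]
force: [-1.8, -10.0, 4.3]
gripper_width: 60.0
gripper_force: 5.2
```

Call:
step_arm(plan=[0.2,-0.06,0,0,0,0,0.2,-0.06,0,0,0,0,0.2,-0.06,0,0,0,0])

```text
time_s: 11.53
ee_pos: [606.5, 64.7, 49.6]
ee_rot: [-180.0, 0.3, 74.6]
force: [-3.7, -10.8, 5.5]
gripper_width: 60.2
gripper_force: 6.0
```

Call:
step_arm(plan=[0.2,-0.06,0,0,0,0,0.2,-0.06,0,0,0,0])

```text
time_s: 11.7
ee_pos: [606.4, 65.1, 49.7]
ee_rot: [179.9, 0.7, 74.8]
force: [-3.2, -29.2, 7.4]
gripper_width: 60.0
gripper_force: 13.8
```

Call:
step_arm(plan=[0.2,-0.06,0,0,0,0,0.2,-0.06,0,0,0,0])

```text
time_s: 11.87
ee_pos: [606.4, 65.2, 49.8]
ee_rot: [179.9, 1.1, 74.8]
force: [-2.2, -42.9, 7.4]
gripper_width: 60.1
gripper_force: 19.9
```

Call:
step_arm(plan=[-0.6,0,0,0,0,0,-1.5,0,0,0,0,0,-2.5,0,0,0,0,0,-2.5,0,-2,0,0,0,0,0,-4,0,0,0])

```text
time_s: 12.28
ee_pos: [583.2, 4.4, 104.7]
ee_rot: [-179.3, 0.3, 74.4]
force: [-0.1, 0.9, -0.3]
gripper_width: 59.8
gripper_force: 0.0
```

Call:
step_arm(plan=[0,0,-4,0,0,0,-2.5,-2.5,-3,0,0,0,-2,-3.5,-2,0,0,0,0,-4,0,0,0,0,0,-4,0,0,0,0])

```text
time_s: 12.7
ee_pos: [446.6, 3.7, 195.6]
ee_rot: [179.8, -0.1, 74.5]
force: [-1.0, -0.0, -0.1]
gripper_width: 60.0
gripper_force: 0.0
```

```bash
python3 m.py
python3 - <<'E'
from h import *
a,b=cv2.imread("pics/side1.png"),cv2.imread("pics/scene1.png")
a=cv2.resize(a[120:320,250:520],(400,296));b=cv2.resize(b[280:530,300:640],(400,296))
cv2.imwrite("pics/both.png",np.hstack([a,b]))
E
```

```text
pot [627.6 149.1] [ 0.1 -1.9  1.   2.7  4.4  0.7  0.6 -2.1]
```

View pics/both.png

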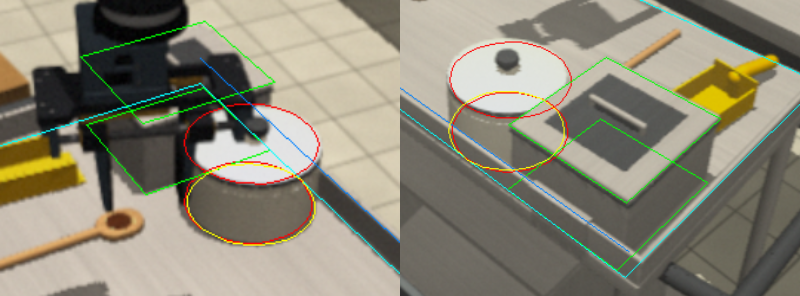

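The overlay puts the pot (red) on the target circle (yellow), against the container's side and right at the rail. I'll confirm the rail contact with a light nudge from the robot side.

Call:
step_arm(plan=[0,0,0,0,0,-0.117,0,0,0,0,0,-0.117,0,0,0,0,0,-0.117,3.5,0.7,0,0,0,0,3.5,0.7,0,0,0,0], hand=9.1)

```text
time_s: 13.42
ee_pos: [457.6, 74.8, 194.3]
ee_rot: [180.0, 0.0, 94.5]
force: [-0.2, -0.7, -0.1]
gripper_width: 89.6
gripper_force: 0.0
```

Call:
step_arm(plan=[3.5,0.7,0,0,0,0,2.4,0.6,0,0,0,0,0,0,0,0,0,0,0,0,4,0,0,0,0,0,4,0,0,0])

```text
time_s: 13.83
ee_pos: [467.3, 135.9, 115.1]
ee_rot: [179.6, -0.1, 94.8]
force: [-0.2, -0.2, -1.7]
gripper_width: 90.7
gripper_force: 0.0
```

Call:
step_arm(plan=[0,0,3.5,0,0,0,0,0,2.4,0,0,0,0,0,0,0,0,0])

```text
time_s: 14.08
ee_pos: [461.3, 133.6, 50.7]
ee_rot: [-179.4, 0.1, 94.7]
force: [-0.2, -0.2, -0.9]
gripper_width: 91.4
gripper_force: 0.0
```

Call:
step_arm(plan=[0,0.8,0,0,0,0,0,0.6,0,0,0,0,0,0.5,0,0,0,0,0,0.3,0,0,0,0,0,0.2,0,0,0,0])

```text
time_s: 14.5
ee_pos: [489.6, 137.1, 56.8]
ee_rot: [179.8, -0.0, 94.7]
force: [-0.2, 0.3, 0.2]
gripper_width: 91.2
gripper_force: 0.0
```

Call:
step_arm(plan=[0,0.2,0,0,0,0,0,0.2,0,0,0,0,0,0.2,0,0,0,0])

```text
time_s: 14.75
ee_pos: [493.9, 137.4, 55.7]
ee_rot: [180.0, -0.0, 94.7]
force: [-1.0, 0.8, 0.1]
gripper_width: 90.8
gripper_force: 0.0
```

Call:
step_arm(plan=[0,0.2,0,0,0,0,0,0.2,0,0,0,0])

```text
time_s: 14.92
ee_pos: [496.6, 137.6, 55.4]
ee_rot: [-179.8, 0.0, 94.7]
force: [-7.6, 0.1, 7.4]
gripper_width: 90.8
gripper_force: 4.1
```

Call:
step_arm(plan=[0,0.2,0,0,0,0,0,0,0,0,0,0])

```text
time_s: 15.08
ee_pos: [496.5, 137.5, 55.3]
ee_rot: [-179.6, 0.0, 94.7]
force: [-9.5, 0.3, 7.4]
gripper_width: 90.8
gripper_force: 4.8
```

Call:
step_arm(plan=[0,0.2,0,0,0,0,0,0.2,0,0,0,0,0,0,0,0,0,0])

```text
time_s: 15.33
ee_pos: [496.5, 137.4, 55.4]
ee_rot: [-179.1, 0.0, 94.7]
force: [-20.4, -0.6, 16.2]
gripper_width: 90.9
gripper_force: 10.4
```

The force rose to 20 N with no movement, so the pot is firmly against the rail. I'm retreating now.

Call:
step_arm(plan=[0,-0.6,0,0,0,0,0,-1.5,0,0,0,0,0,-2.5,0,0,0,0,0,0,-3,0,0,0,0,0,-4,0,0,0])

```text
time_s: 15.75
ee_pos: [453.4, 133.4, 122.9]
ee_rot: [-179.4, 0.1, 94.7]
force: [1.7, -0.3, -0.2]
gripper_width: 91.0
gripper_force: 0.0
```

Call:
step_arm(plan=[0,0,-4,0,0,0,-2.5,-1,-4,0,0,0,-4,0,0,0,0,0,-4,0,0,0,0,0,-4,0,0,0,0,0])

```text
time_s: 16.17
ee_pos: [461.2, -8.7, 201.1]
ee_rot: [179.8, 0.0, 94.8]
force: [0.8, 0.0, 0.1]
gripper_width: 90.8
gripper_force: 0.0
```

Call:
step_arm(plan=[-4,0,0,0,0,0,-4,0,0,0,0,0,-4,0,0,0,0,0,0,0,0,0,0,0,0,0,0,0,0,0])

```text
time_s: 16.58
ee_pos: [470.8, -128.8, 199.8]
ee_rot: [-180.0, -0.0, 94.5]
force: [0.6, 0.8, 0.1]
gripper_width: 91.0
gripper_force: 0.0
```

```bash
python3 m.py
python3 - <<'E'
from h import *
print(sensors.state()["ee_pos"])
a,b=cv2.imread("pics/side1.png"),cv2.imread("pics/scene1.png")
a=cv2.resize(a[120:370,200:540],(400,296));b=cv2.resize(b[280:530,300:640],(400,296))
cv2.imwrite("pics/both2.png",np.hstack([a,b]))
E
```

```text
pot [626.3 154.1] [   0.2   -0.4    0.7    0.2    5.3   -1.1    6.2 -157.1]
[ 470.78853771 -125.72928441  200.05033884]
```

View pics/both2.png

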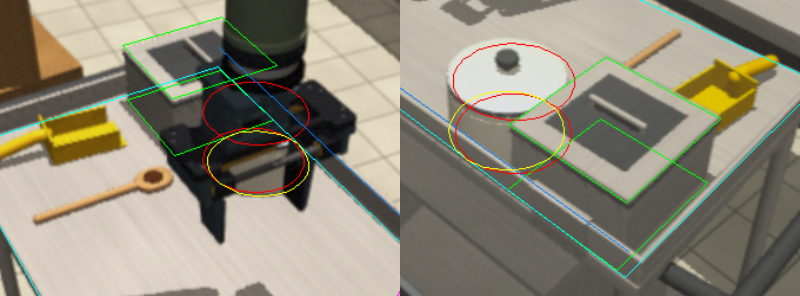

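The hand blocks the pot in the side view, so the lid detection there is wrong. In the scene view the pot and its knob (507, 57 in the crop) sit exactly where they did after the 43 N contact with the container. I'm handing in.

```bash
python3 -c "
from workcell import env; print(env.job_done())"
```

```text
the job is handed in; nothing more can be done
None
```

I pushed the pot until it stood against both the far rail and the square container with its lid on, and handed the job in at about 17 s. The force readings showed firm contact on both sides, but the hand-in returned no verdict.

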